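# Knock the two lens-carriage locking pins home with the mallet

### The job

Take the yellow-faced mallet from its blue rack and, with its head, knock both brass locking pins of the lens carriage down until they are flush with their collars; do not push the pins with the gripper and do not knock the lens. Then lay the mallet back in the rack as it lay, its handle level in both forks and its head just out in front of the forked post, without disturbing the glue bottle, the screwdriver or the glass dish.

Things in the scene. Friction and masses are not known exactly. Their poses are not given: they have to be found in the camera images.
- mallet: Loose mallet, 0.25 kg (+-20 %). Origin at its head's centre. Head: cylinder 32 mm in diameter, 64 mm long along z, flat yellow faces at z = +-32 mm, aluminium middle. Red flat-sided handle along -x to x = -165 mm, 22 mm wide (y), 24 mm high (z), axis through the origin. Centre of mass at about x = -50 mm. In the rack it lies with z up, handle level.
- mallet_grip (a point): Point on the handle's axis 45 mm behind the head's centre (mallet x = -45 mm), between the forks when racked: a good place to grip from above, fingers closing along the mallet's y.
- mallet_face (a point): Centre of the mallet's lower striking face, 32 mm under the head's centre.
- rack: Fixed blue stand, base 150 x 70 x 10 mm. Origin on the table under its centre, z up. Two posts, 6 mm thick (x), at x = +50 and -50 mm, each with a ledge at z = 73 mm between two prongs that flare up to z = 94 mm; slot 29 mm wide at the ledge, 37 mm at the top. The mallet starts (and belongs) with its origin at x = +75, y = 0, z = 85 mm of the rack, axes along the rack's: head to rack +x.
- carriage: Fixed grey block 130 mm (x, -45 to +85 mm) x 150 mm (y) x 30 mm high, carrying the pins and the lens. Origin on the table under the middle between the pins, z up. The pins' aluminium collars, 20 mm in diameter, stand at x = 0, y = +-50 mm, tops at z = 45 mm; the lens stands at the +x end.
- lens: The lens in its black mount, fixed on the carriage; 22 mm thick (x), 60 mm wide (y), top 66 mm above this origin. Origin on the carriage's top face (30 mm above the table), at carriage x = +62 mm, y = 0. Fragile: keep off.
- collar_left (a point): Centre of the top of the collar of the left pin (carriage y = +50 mm, z = 45 mm); it does not move.
- collar_right (a point): Centre of the top of the collar of the right pin (carriage y = -50 mm, z = 45 mm); it does not move.
- pin_left_top (a point): Centre of the top of the left pin, moving down with it.
- pin_right_top (a point): Centre of the top of the right pin, moving down with it.
- pin_left (a joint): How far the left pin (brass, 10 mm diameter, at carriage y = +50 mm) has been driven down, m. 0 = 22 mm proud of its collar; 0.022 = flush, fully home. Starts between 0 and 0.010. Tight and sprung: it takes about 5 N at the top, rising to 7 N at the bottom, to move it, and it stays where it is left.
- pin_right (a joint): How far the right pin (brass, 10 mm diameter, at carriage y = -50 mm) has been driven down, m. 0 = 22 mm proud of its collar; 0.022 = flush, fully home. Starts between 0 and 0.010. Tight and sprung: it takes about 5 N at the top, rising to 7 N at the bottom, to move it, and it stays where it is left.
- glue: Bystander: loose blue bottle with white cap, 34 mm diameter, 85 mm tall, upright. Origin at its underside's centre.
- screwdriver: Bystander: loose red-handled screwdriver, about 150 mm long, lying on the table along its x.
- dish: Bystander: loose glass dish, 80 mm diameter, 16 mm high. Origin at its underside's centre.
Not all that is in view belongs to the job. Leave any red look-alike of the carriage alone. Of the things like the mallet, leave any that is black; of the rest the larger one is meant.

How it is judged:
On the way, in this order (a step that is already met when the one before it is completed fails the run):
1. the mallet has been lifted out of the rack (25 mm or more above its resting height) (z of mallet in the frame of rack above 0.11 m), for 0.1 s.
2. both pins are flush with their collars (within 1.5 mm) (value of joint each of pin_left, pin_right above 0.0205 m), for 0.1 s.
At the end, for the whole second after the job is handed in: Both pins driven to within 1.5 mm of flush (joint above 0.0205 m); the mallet released and still in both forks of the rack: its head's centre at rack x = 60 to 100 mm, y within 10 mm of the middle, z = 80 to 90 mm, level within 0.1 rad and along the rack within 0.15 rad (all of step 2 and x of mallet in the frame of rack between 0.06 and 0.1 m and y of mallet in the frame of rack between -0.01 and 0.01 m and z of mallet in the frame of rack between 0.08 and 0.09 m and angle between mallet's own z axis and vertical below 0.1 rad and angle between the x axis of mallet and the x axis of rack, either way round below 0.15 rad and linear speed of mallet below 0.02 m/s); the robot touches nothing.
It fails at once if a pin is pushed by the gripper or arm (over 1 N) (contact force between any of the fingers, the arm and pin_left above 1 N or contact force between any of the fingers, the arm and pin_right above 1 N).
It fails at once if the lens is struck (over 3 N) (contact force between anything else and lens above 3 N).
It fails at once if the bottle, screwdriver or dish is moved by more than 20 mm, or the bottle tipped over (distance of any of glue, screwdriver, dish from where it was at the start of the episode above 0.02 m or angle between glue's own z axis and vertical above 0.5 rad).
It also fails if it takes over 51 s, if anything falls off the work surface, if the arm or the gripper's body presses on something with over 40 N, if the wrist force passes 120 N, or if a joint passes its speed limit or range.

### The arm

A 7-joint arm with a two-finger parallel gripper is mounted at the origin on the work surface. World frame = base frame: x ahead of the robot, y to its left, z up, the work surface at z = 0. Lengths are in m, angles in rad, forces in N, time in s.
With the tool pointing down it reaches from about 0.4 to 0.85 m from the base axis. Payload 4.5 kg.
Tool frame: the origin (TCP) lies on the centre line of the jaws, within the pads' length; the fingertips stand 19 mm ahead of it and the grasp point (between the pads) is the TCP (manip.tcp_to_tips is the distance from the TCP to the fingertips, in m); z points along the fingers, y is the line along which they close (so a half turn about z gives the same grasp; the last joint's range is limited). The gripper opens to 88 mm and grips with 3 to 60 N. Pads are 18 mm wide; open, the fingers measure 123 mm over their backs; the gripper's body (75 mm by 187 mm) begins 45 mm behind the grasp point.
Start: joints at [-1.106, 0.689, -0.195, 1.565, 0.157, 0.902, -0.215], TCP at [0.261, 0.568, 0.258] pointing down, gripper open.
Joint ranges: [-3.01, 3.01], [-0.46, 2.08], [-1.47, 1.51], [0.13, 2.56], [-1, 4.14], [0.04, 2.09], [-2.66, 2.66]. Speed limits (rad/s): [2.57, 2.57, 3.14, 3.14, 3.14, 3.14, 3.14].

### API

Orientations are given as a 3x3 rotation matrix whose columns are the frame's x, y, z axes.
In Python, from rig import status, get_image, ticket, manip gives the robot as it stands.
- The arm moves only by the tool play_rows, never from a script. Its argument "increments" is a list of rows, each an object of numbers: "dx", "dy", "dz": the shift along the tool's x, y, z in m; "ax", "ay", "az": the turn, a rotation vector about the tool's x, y, z in degrees; "jaw": the opening, from 0 (shut) to 1 (fully open). A call has 1 to 20 rows; each row is the pose to reach, as a shift and turn from the pose commanded when the call began, along the tool's axes at that moment; what a row does not reach only later rows make up. A row lasts 1/8 s, in which the tool goes at most 62.5 mm and 10.7 degrees, less where a joint would pass 70% of its speed; a pose out of reach is approached as far as the arm can. A call with a gripper value outside its range is refused whole. The fingers move at their own pace and stop on an object; the grip force is fixed at half the most. Time passes only in rows, so rows that repeat a pose let the fingers close. It gives the time, the measured TCP pose, the force, the opening and the grip force at its end, in the units of the state.
- status.get_state(): the state, without advancing time (a new reading comes with each control period).
- get_image(name): name is "scene" or "top"; returns a dict with "color" (384x512x3 uint8, blue, green, red), "depth" (384x512 float32, m along the optical axis (not along the pixel's ray), 0 where there is no reading), "K" (3x3 intrinsics, pixels), "world_from_camera" (4x4, takes a point from camera to world coordinates). Camera axes: x right, y down, z forward; pixel columns grow to the right and rows downward; lengths in m; the calibration is good to about 2 mm. A picture is of the moment at which its call begins.
- ticket.finish_job(): hands the job in; it is judged then, once.
The state is a dict: "t": time; "joint_pos": joint angles; "joint_velocities": joint speeds; "joint_torque": joint torques, N m; "tool_pos": TCP position; "tool_rot": TCP orientation; "ft_force": force on the tool from outside, world axes, zero at the start; "wrist_torque": the same for the moment, N m; "grip_width": finger opening in m; "gripper_force": force on a finger pad.
Only numpy, scipy, OpenCV 4.12 (cv2) and the standard library are available. Lean on these libraries where they do the work, as an engineer would, in place of code of your own. Each camera call takes 0.05 s, during which the arm holds its last target. There are 200 camera calls.

## Working session

There is one attempt and no reset: what is moved stays moved. The work goes in short steps, Python scripts to look and compute and a tool call to move; the robot and the scene stay as the last step left them, time stands still between calls to the robot, and variables do not carry over. Pictures are saved under pics/ and viewed, at most 10 in all, crops included, and the job is handed in when it is done.

Besides the shell and the picture viewer there is one more tool, called by a JSON object that holds its "name" and its "arguments", one argument or row to a line. play_rows: Moves the arm, as the interface text tells. Its arguments: {"type":"object","properties":{"increments":{"type":"array","items":{"type":"object","properties":{"dx":{"type":"number"},"dy":{"type":"number"},"dz":{"type":"number"},"ax":{"type":"number"},"ay":{"type":"number"},"az":{"type":"number"},"jaw":{"type":"number"}}}}},"required":["increments"]}

```bash
ls; mkdir -p pics
python3 - <<'E'
from rig import status,get_image
import numpy as np,cv2
s=status.get_state();print({k:np.round(v,3).tolist() for k,v in s.items()})
for n in("scene","top"):
    im=get_image(n);np.savez(f"{n}0.npz",**im);cv2.imwrite(f"pics/{n}0.png",im["color"])
    print(n,im["K"].round(1).tolist(),im["world_from_camera"].round(3).tolist())
E
```

```text
pics
{'t': 0.0, 'joint_pos': [-1.106, 0.69, -0.195, 1.566, 0.157, 0.902, -0.215], 'joint_velocities': [-0.001, 0.002, 0.002, -0.0, -0.0, 0.0, -0.0], 'joint_torque': [0.0, -52.756, -1.267, -15.342, -0.053, 0.007, 0.0], 'tool_pos': [0.261, 0.567, 0.257], 'tool_rot': [[-0.909, 0.418, -0.001], [0.418, 0.909, -0.002], [-0.0, -0.002, -1.0]], 'ft_force': [-0.132, -0.285, -0.092], 'wrist_torque': [-0.041, -0.06, 0.014], 'gripper_force': 0.0, 'grip_width': 0.088}
scene [[352.8, 0.0, 246.6], [0.0, 352.8, 188.8], [0.0, 0.0, 1.0]] [[-0.453, 0.533, -0.715, 1.247], [0.891, 0.25, -0.378, 0.302], [-0.022, -0.808, -0.588, 0.627], [0.0, 0.0, 0.0, 1.0]]
top [[415.3, 0.0, 247.7], [0.0, 415.3, 187.9], [0.0, 0.0, 1.0]] [[0.03, -0.996, 0.089, 0.482], [-0.999, -0.028, 0.017, -0.039], [-0.015, -0.089, -0.996, 1.134], [0.0, 0.0, 0.0, 1.0]]
```

View pics/scene0.png

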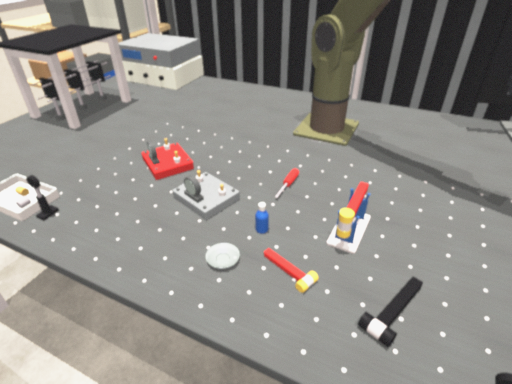

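View pics/top0.png

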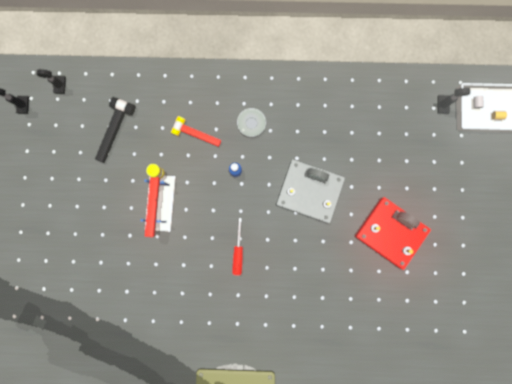

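The top view shows the racked mallet with its head at (153,171) and handle end at (150,236). The grey carriage has pins at (292,191) and (327,204) and its lens at (317,174). The glue is at (235,170), the screwdriver at (239,247) and the dish at (251,122). In the scene view the mallet head is at (346,222), and the pins are at (199,174) and (222,189). Next I'll measure these.

```bash
cat > h.py <<'E'
import numpy as np,cv2
def cloud(d):
    v,u=np.mgrid[0:384,0:512];z=d["depth"];K=d["K"]
    p=np.stack([(u-K[0,2])/K[0,0]*z,(v-K[1,2])/K[1,1]*z,z],-1);T=d["world_from_camera"]
    return p@T[:3,:3].T+T[:3,3]
def ray(d,uv):
    K=d["K"];T=d["world_from_camera"];r=T[:3,:3]@np.array([(uv[0]-K[0,2])/K[0,0],(uv[1]-K[1,2])/K[1,1],1]);return T[:3,3],r/np.linalg.norm(r)
def tri(a,ua,b,ub):
    o1,r1=ray(a,ua);o2,r2=ray(b,ub);s=np.linalg.lstsq(np.c_[r1,-r2],o2-o1,rcond=None)[0]
    p,q=o1+s[0]*r1,o2+s[1]*r2;return (p+q)/2,np.linalg.norm(p-q)
def proj(d,p):
    T=np.linalg.inv(d["world_from_camera"]);c=T[:3,:3]@p+T[:3,3];return (d["K"]@c)[:2]/c[2]
E
python3 - <<'E'
from h import *
np.set_printoptions(precision=4,suppress=True)
D={n:dict(np.load(f"{n}0.npz")) for n in("scene","top")}
def stat(n,box,lo,hi,zr=(0.003,.3)):
    d=D[n];x0,y0,x1,y1=box;h=cv2.cvtColor(d["color"],cv2.COLOR_BGR2HSV)
    m=cv2.inRange(h,lo,hi)>0;b=np.zeros_like(m);b[y0:y1,x0:x1]=1;P=cloud(d);m&=b&(P[...,2]>zr[0])&(P[...,2]<zr[1])
    v,u=np.nonzero(m);return P[m],np.c_[u,v]
Y=((22,100,100),(35,255,255));R=((0,150,80),(8,255,255))
for n,bh in(("top",(135,155,170,185)),("scene",(328,200,362,245))):
    p,uv=stat(n,bh,*Y);print(n,"head",len(p),np.median(p,0),np.percentile(p[:,2],[2,50,90,98]),"px",uv.mean(0))
    t=p[p[:,2]>np.percentile(p[:,2],90)-.006]; print(" top face",t.mean(0),t.min(0),t.max(0))
for n,bh in(("top",(140,172,166,245)),("scene",(335,175,375,225))):
    p,uv=stat(n,bh,*R,(.06,.3));t=p[p[:,2]>np.percentile(p[:,2],80)-.004];c=t.mean(0);w=np.linalg.svd(t[:,:2]-c[:2],full_matrices=False)[2][0];s=(t[:,:2]-c[:2])@w
    print(n,"handle",len(t),c,w,np.degrees(np.arctan2(w[1],w[0])),s.min(),s.max(),"zpct",np.percentile(p[:,2],[5,50,95]), "ends",c[:2]+w*s.min(),c[:2]+w*s.max())
# rack base (white/blue)
p,uv=stat("top",(135,165,185,240),(0,0,150),(180,60,255),(.003,.03));print("base",p[:,:2].min(0),p[:,:2].max(0),np.median(p[:,2]),cv2.minAreaRect((p[:,:2]*1000).astype(np.float32)))
p,uv=stat("top",(135,165,185,240),(100,120,40),(130,255,255),(.003,.2));print("blue",len(p),p[:,:2].min(0),p[:,:2].max(0))
# carriage top plane
P=cloud(D["top"]);b=np.zeros((384,512),bool);b[150:230,270:352]=1
m=b&(P[...,2]>.022)&(P[...,2]<.036);r=cv2.minAreaRect((P[m][:,:2]*1000).astype(np.float32));print("carriage",m.sum(),np.median(P[m][:,2]),r,cv2.boxPoints(r))
m=b&(P[...,2]>.07);print("lens",P[m].mean(0),P[m].min(0),P[m].max(0))
for c in((292,191),(327,204)):
    w=P[c[1]-5:c[1]+6,c[0]-5:c[0]+6].reshape(-1,3);t=w[w[:,2]>.04];print("pin",t.mean(0),np.percentile(w[:,2],[50,80,90,95,100]))
print("table z",np.median(P[100:150,380:430,2]))
big=[]
for n,b in(("top",(265,145,355,230)),("top",(130,150,190,245)),("scene",(170,160,245,220)),("scene",(320,175,380,255))):
    x0,y0,x1,y1=b;c=D[n]["color"][y0:y1,x0:x1];big.append(cv2.resize(cv2.resize(c,None,fx=5,fy=5,interpolation=cv2.INTER_CUBIC),(390,290)) if 0 else c)
W=np.zeros((600,800,3),np.uint8)
for i,c in enumerate(big):
    f=min(395/c.shape[1],295/c.shape[0]);print(i,f);g=cv2.resize(c,None,fx=f,fy=f,interpolation=cv2.INTER_CUBIC);y,x=300*(i//2),400*(i%2);W[y:y+g.shape[0],x:x+g.shape[1]]=g
cv2.imwrite("pics/crops.png",W)
E
```

```text
top head 168 [0.6111 0.2127 0.117 ] [0.0627 0.117  0.12   0.1215] px [154.0476 170.244 ]
 top face [0.6121 0.2155 0.1179] [0.5984 0.2002 0.1141] [0.6261 0.231  0.1232]
scene head 187 [0.623  0.2191 0.1114] [0.0593 0.1114 0.1183 0.1193] px [345.8342 219.8396]
 top face [0.6144 0.2173 0.117 ] [0.5949 0.2013 0.1125] [0.6279 0.2315 0.1212]
top handle 404 [0.5224 0.2183 0.098 ] [-0.9987  0.0506] 177.10041957296286 -0.07444717603686167 0.07295657775905913 zpct [0.0928 0.0974 0.1009] ends [0.5967 0.2145] [0.4495 0.2219]
scene handle 226 [0.5143 0.2221 0.0977] [ 0.9989 -0.0458] -2.626089381096955 -0.06159879402815622 0.05828610957932281 zpct [0.0921 0.0977 0.0991] ends [0.4528 0.2249] [0.5725 0.2194]
base [0.4394 0.1493] [0.6129 0.2714] 0.01062617549791356 ((524.4691162109375, 212.6944580078125), (175.07235717773438, 120.15013122558594), 2.3453402519226074)Traceback (most recent call last):
  File "<stdin>", line 17, in <module>
    return umr_minimum(a, axis, None, out, keepdims, initial, where)
ValueError: zero-size array to reduction operation minimum which has no identity
```

Run:
```python
from h import *
np.set_printoptions(precision=4,suppress=True)
D={n:dict(np.load(f"{n}0.npz")) for n in("scene","top")}
from scipy.optimize import least_squares
for n,bx in(("top",(270,150,352,230)),("scene",(165,155,250,225))):
    P=cloud(D[n]);b=np.zeros((384,512),bool);b[bx[1]:bx[3],bx[0]:bx[2]]=1
    m=b&(P[...,2]>.025)&(P[...,2]<.034);m=cv2.morphologyEx(m.astype(np.uint8),cv2.MORPH_OPEN,np.ones((3,3)))>0
    r=cv2.minAreaRect((P[m][:,:2]*1000).astype(np.float32));print(n,"carriage",m.sum(),np.median(P[m][:,2]),r)
    m=b&(P[...,2]>.075);print(" lens",m.sum(),P[m].mean(0),P[m].min(0),P[m].max(0))
    m=(b&(P[...,2]>.040)).astype(np.uint8);k,l,s,c=cv2.connectedComponentsWithStats(m)
    for i in range(1,k):
        if s[i,4]>5: q=P[l==i];print(" comp",s[i],c[i],q.mean(0),"zpct",np.percentile(q[:,2],[20,50,80,95,100]))
big=[];f=4.3
for n,b in(("top",(265,150,355,218)),("top",(130,160,190,245)),("scene",(165,160,250,222)),("scene",(320,178,390,248))):
    x0,y0,x1,y1=b;c=D[n]["color"][y0:y1,x0:x1];big.append(c)
W=np.zeros((600,800,3),np.uint8)
for i,c in enumerate(big):
    f=min(395/c.shape[1],295/c.shape[0]);print(i,round(f,3));g=cv2.resize(c,None,fx=f,fy=f,interpolation=cv2.INTER_CUBIC);y,x=300*(i//2),400*(i%2);W[y:y+g.shape[0],x:x+g.shape[1]]=g
cv2.imwrite("pics/crops.png",W)
P=cloud(D["top"])
for nm,(u,v) in dict(glue=(235,170),dish=(251,122),sd=(238,262),sdtip=(240,222),small=(178,126)).items():print(nm,P[v,u])
```

```text
top carriage 1696 0.030909389759797068 ((579.74853515625, -186.69984436035156), (150.04632568359375, 130.31005859375), 72.44158172607422)
 lens 186 [ 0.6008 -0.1772  0.2253] [ 0.4823 -0.2248  0.075 ] [ 0.6342 -0.0392  1.1344]
 comp [304 167  26  16 242] [316.8884 174.0248] [ 0.616  -0.1948  0.0872] zpct [0.0565 0.0871 0.0957 0.0981 1.1344]
 comp [287 187   8   8  49] [290.5714 190.6531] [ 0.5731 -0.1305  0.0726] zpct [0.0446 0.0468 0.0617 0.0673 1.1344]
 comp [323 200   8   8  48] [326.5833 203.25  ] [ 0.5448 -0.2268  0.0508] zpct [0.0438 0.0473 0.0627 0.0679 0.0688]
scene carriage 1227 0.031150562551684247 ((546.5045776367188, -266.17816162109375), (329.68597412109375, 138.978515625), 67.62092590332031)
 lens 159 [ 0.7059 -0.1277  0.159 ] [ 0.6065 -0.2259  0.0752] [1.247  0.3016 0.6267]
 comp [174 155   6   6  29] [176.4483 157.6897] [ 0.5404 -0.3055  0.0876] zpct [0.0446 0.0467 0.0528 0.3994 0.6267]
 comp [184 170  19  30 363] [193.3251 185.4298] [ 0.6184 -0.1945  0.0706] zpct [0.0456 0.0668 0.0879 0.0962 0.6267]
 comp [219 184   8  10  51] [221.8039 189.098 ] [ 0.5896 -0.1224  0.0614] zpct [0.0443 0.0465 0.0577 0.0642 0.6267]
0 4.338
1 3.471
2 4.647
3 4.214
glue [0.6237 0.0139 0.0639]
dish [ 0.7667 -0.0232  0.0048]
sd [ 0.3844 -0.0001  0.0262]
sdtip [ 0.4898 -0.0017  0.0151]
small [0.7459 0.1756 0.0227]
```

View pics/crops.png

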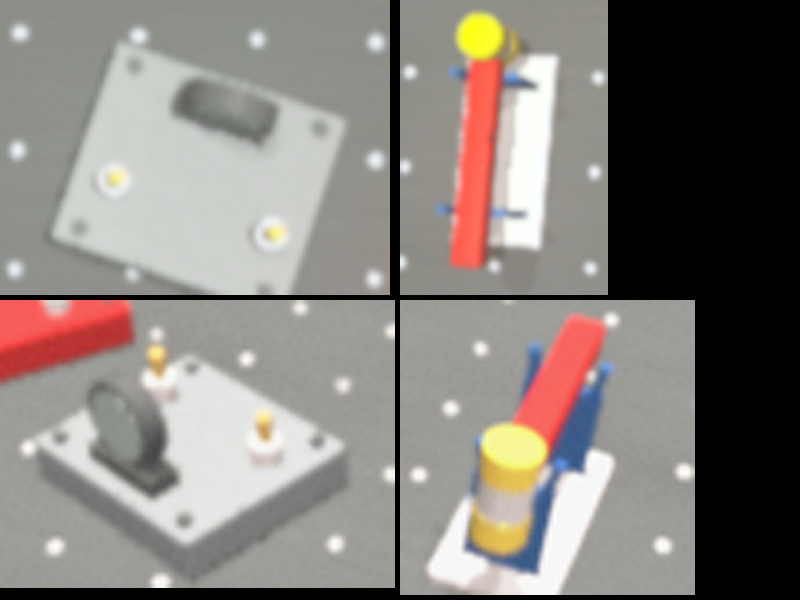

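{"name": "play_rows", "arguments": {
  "increments": [
    {"dx": -0.2,"dy": -0.09,"dz": 0.02,"az": -10,"jaw": 1},
    {"dx": -0.4256,"dy": -0.1903,"dz": 0.08,"az": -21.9,"jaw": 1},
    {"dx": -0.4256,"dy": -0.1903,"dz": 0.08,"az": -21.9,"jaw": 1},
    {"dx": -0.4256,"dy": -0.1903,"dz": 0.08,"az": -21.9,"jaw": 1},
    {"dx": -0.4256,"dy": -0.1903,"dz": 0.08,"az": -21.9,"jaw": 1},
    {"dx": -0.4256,"dy": -0.1903,"dz": 0.08,"az": -21.9,"jaw": 1},
    {"dx": -0.4256,"dy": -0.1903,"dz": 0.08,"az": -21.9,"jaw": 1},
    {"dx": -0.4256,"dy": -0.1903,"dz": 0.08,"az": -21.9,"jaw": 1},
    {"dx": -0.4256,"dy": -0.1903,"dz": 0.08,"az": -21.9,"jaw": 1},
    {"dx": -0.4256,"dy": -0.1903,"dz": 0.1,"az": -21.9,"jaw": 1},
    {"dx": -0.4256,"dy": -0.1903,"dz": 0.1,"az": -21.9,"jaw": 1},
    {"dx": -0.4256,"dy": -0.1903,"dz": 0.1,"az": -21.9,"jaw": 1}
  ]
}}

```text
invalid input
```

{"name": "play_rows", "arguments": {
  "increments": [
    {"dx": -0.05,"dy": -0.02,"dz": 0.01,"ax": 0.0,"ay": 0.0,"az": -5.0,"jaw": 1.0}
  ]
}}

```text
t: 0.22
tool_pos: [0.2939, 0.5326, 0.2479]
tool_rot: [[-0.945, 0.326, -0.002], [0.326, 0.945, 0.005], [0.004, 0.004, -1.0]]
ft_force: [1.3, -0.5, -1.3]
grip_width: 0.0883
gripper_force: 0.0
```

{"name": "play_rows", "arguments": {
  "increments": [
    {"dx": -0.055,"dy": -0.03,"dz": 0.01,"ax": 0.0,"ay": 0.0,"az": -4.0,"jaw": 1.0},
    {"dx": -0.11,"dy": -0.06,"dz": 0.02,"ax": 0.0,"ay": 0.0,"az": -8.0,"jaw": 1.0},
    {"dx": -0.165,"dy": -0.09,"dz": 0.03,"ax": 0.0,"ay": 0.0,"az": -12.0,"jaw": 1.0},
    {"dx": -0.22,"dy": -0.12,"dz": 0.04,"ax": 0.0,"ay": 0.0,"az": -16.0,"jaw": 1.0},
    {"dx": -0.27,"dy": -0.15,"dz": 0.05,"ax": 0.0,"ay": 0.0,"az": -16.9,"jaw": 1.0},
    {"dx": -0.32,"dy": -0.18,"dz": 0.07,"ax": 0.0,"ay": 0.0,"az": -16.9,"jaw": 1.0},
    {"dx": -0.359,"dy": -0.202,"dz": 0.085,"ax": 0.0,"ay": 0.0,"az": -16.9,"jaw": 1.0},
    {"dx": -0.359,"dy": -0.202,"dz": 0.097,"ax": 0.0,"ay": 0.0,"az": -16.9,"jaw": 1.0},
    {"dx": -0.359,"dy": -0.202,"dz": 0.097,"ax": 0.0,"ay": 0.0,"az": -16.9,"jaw": 1.0},
    {"dx": -0.359,"dy": -0.202,"dz": 0.097,"ax": 0.0,"ay": 0.0,"az": -16.9,"jaw": 1.0}
  ]
}}

```text
t: 1.48
tool_pos: [0.5671, 0.2199, 0.1512]
tool_rot: [[-0.999, 0.046, -0.0], [0.046, 0.999, 0.002], [0.0, 0.001, -1.0]]
ft_force: [0.3, -0.0, -0.4]
grip_width: 0.0881
gripper_force: 0.0
```

{"name": "play_rows", "arguments": {
  "increments": [
    {"dx": -0.001,"dy": -0.002,"dz": 0.025,"ax": 0.0,"ay": 0.0,"az": 0.0,"jaw": 1.0},
    {"dx": -0.001,"dy": -0.002,"dz": 0.05,"ax": 0.0,"ay": 0.0,"az": 0.0,"jaw": 1.0},
    {"dx": -0.001,"dy": -0.002,"dz": 0.065,"ax": 0.0,"ay": 0.0,"az": 0.0,"jaw": 1.0},
    {"dx": -0.001,"dy": -0.002,"dz": 0.065,"ax": 0.0,"ay": 0.0,"az": 0.0,"jaw": 1.0},
    {"dx": -0.001,"dy": -0.002,"dz": 0.065,"ax": 0.0,"ay": 0.0,"az": 0.0,"jaw": 0.5},
    {"dx": -0.001,"dy": -0.002,"dz": 0.065,"ax": 0.0,"ay": 0.0,"az": 0.0,"jaw": 0.3},
    {"dx": -0.001,"dy": -0.002,"dz": 0.065,"ax": 0.0,"ay": 0.0,"az": 0.0,"jaw": 0.0},
    {"dx": -0.001,"dy": -0.002,"dz": 0.065,"ax": 0.0,"ay": 0.0,"az": 0.0,"jaw": 0.0},
    {"dx": -0.001,"dy": -0.002,"dz": 0.065,"ax": 0.0,"ay": 0.0,"az": 0.0,"jaw": 0.0},
    {"dx": -0.001,"dy": -0.002,"dz": 0.065,"ax": 0.0,"ay": 0.0,"az": 0.0,"jaw": 0.0}
  ]
}}

```text
t: 2.72
tool_pos: [0.569, 0.2157, 0.0857]
tool_rot: [[-0.999, 0.049, -0.0], [0.049, 0.999, 0.0], [0.0, 0.0, -1.0]]
ft_force: [0.4, 0.9, -0.1]
grip_width: 0.0302
gripper_force: 0.0
```

{"name": "play_rows", "arguments": {
  "increments": [
    {"dx": 0.0,"dy": 0.0,"dz": 0.0,"ax": 0.0,"ay": 0.0,"az": 0.0,"jaw": 0.0},
    {"dx": 0.0,"dy": 0.0,"dz": 0.0,"ax": 0.0,"ay": 0.0,"az": 0.0,"jaw": 0.0},
    {"dx": 0.0,"dy": 0.0,"dz": 0.0,"ax": 0.0,"ay": 0.0,"az": 0.0,"jaw": 0.0},
    {"dx": 0.0,"dy": 0.0,"dz": 0.0,"ax": 0.0,"ay": 0.0,"az": 0.0,"jaw": 0.0}
  ]
}}

```text
t: 3.22
tool_pos: [0.569, 0.2159, 0.0857]
tool_rot: [[-0.999, 0.049, 0.0], [0.049, 0.999, 0.0], [-0.0, 0.0, -1.0]]
ft_force: [-1.1, 0.1, 0.2]
grip_width: 0.0215
gripper_force: 30.0
```

{"name": "play_rows", "arguments": {
  "increments": [
    {"dx": 0.0,"dy": 0.0,"dz": -0.01,"ax": 0.0,"ay": 0.0,"az": 0.0,"jaw": 0.0},
    {"dx": 0.0,"dy": 0.0,"dz": -0.03,"ax": 0.0,"ay": 0.0,"az": 0.0,"jaw": 0.0},
    {"dx": 0.0,"dy": 0.0,"dz": -0.06,"ax": 0.0,"ay": 0.0,"az": 0.0,"jaw": 0.0},
    {"dx": 0.0,"dy": 0.0,"dz": -0.09,"ax": 0.0,"ay": 0.0,"az": 0.0,"jaw": 0.0},
    {"dx": 0.0,"dy": 0.0,"dz": -0.12,"ax": 0.0,"ay": 0.0,"az": 0.0,"jaw": 0.0},
    {"dx": 0.0,"dy": 0.0,"dz": -0.13,"ax": 0.0,"ay": 0.0,"az": 0.0,"jaw": 0.0},
    {"dx": 0.0,"dy": 0.0,"dz": -0.13,"ax": 0.0,"ay": 0.0,"az": 0.0,"jaw": 0.0},
    {"dx": 0.0,"dy": 0.0,"dz": -0.13,"ax": 0.0,"ay": 0.0,"az": 0.0,"jaw": 0.0}
  ]
}}

```text
t: 4.22
tool_pos: [0.5682, 0.2151, 0.2144]
tool_rot: [[-0.999, 0.048, -0.002], [0.048, 0.999, -0.001], [0.002, -0.001, -1.0]]
ft_force: [-0.2, -0.3, -2.6]
grip_width: 0.0214
gripper_force: 30.0
```

```bash
cat > look.py <<'E'
# measure the mallet from the two cameras: head's yellow/aluminium points and red handle near expected place
from h import *
from rig import get_image,status
np.set_printoptions(precision=4,suppress=True)
def look(tag,save=None):
    s=status.get_state();t=np.array(s["tool_pos"]);R=np.array(s["tool_rot"]);print("tcp",t,"yaw",np.degrees(np.arctan2(R[1,0],R[0,0])))
    for n in("top","scene"):
        d=get_image(n);np.savez(f"{n}{tag}.npz",**d);cv2.imwrite(f"pics/{n}{tag}.png",d["color"]);P=cloud(d);h=cv2.cvtColor(d["color"],cv2.COLOR_BGR2HSV)
        near=(np.linalg.norm(P-t,axis=-1)<.2)&(P[...,2]>.035)
        y=near&(cv2.inRange(h,(22,100,100),(35,255,255))>0);r=near&(cv2.inRange(h,(0,150,80),(8,255,255))>0)
        L=(P-t)@R   # tool frame
        for nm,m in(("yel",y),("red",r)):
            if m.sum()<15: print(n,nm,"few",m.sum());continue
            q=L[m];print(n,nm,m.sum(),"tool med",np.median(q,0),"p3",np.percentile(q,3,axis=0),"p97",np.percentile(q,97,axis=0))
            if nm=="red":
                up=q[q[:,2]<np.percentile(q[:,2],60)];print("   slope z/x of handle top",np.polyfit(up[:,0],up[:,2],1),"y/x",np.polyfit(q[:,0],q[:,1],1))
E
python3 -c "from look import *;look('1')"
```

```text
tcp [0.5682 0.2151 0.2144] yaw 177.22062955268007
top yel 90 tool med [-0.0488 -0.014  -0.0322] p3 [-0.0565 -0.0408 -0.1446] p97 [-0.0292  0.0096  0.0122]
top red 55 tool med [ 0.0379 -0.0081 -0.0115] p3 [ 0.0298 -0.012  -0.0151] p97 [ 0.0492  0.0014 -0.    ]
   slope z/x of handle top [ 0.2775 -0.0248] y/x [-0.3693  0.0071]
scene yel 275 tool med [-0.054   0.0027 -0.0222] p3 [-0.0588 -0.0151 -0.0328] p97 [-0.0307  0.0134  0.028 ]
scene red 103 tool med [ 0.0311 -0.0009 -0.012 ] p3 [-0.0201 -0.0082 -0.0698] p97 [ 0.0929  0.0176 -0.0108]
   slope z/x of handle top [ 0.3095 -0.0284] y/x [-0.1436  0.0053]
```

{"name": "play_rows", "arguments": {
  "increments": [
    {"dx": 0.001,"dy": -0.03,"dz": 0.0,"ax": 0.0,"ay": 0.0,"az": 1.0,"jaw": 0.0},
    {"dx": 0.003,"dy": -0.075,"dz": 0.0,"ax": 0.0,"ay": 0.0,"az": 3.0,"jaw": 0.0},
    {"dx": 0.005,"dy": -0.12,"dz": 0.0,"ax": 0.0,"ay": 0.0,"az": 5.0,"jaw": 0.0},
    {"dx": 0.008,"dy": -0.165,"dz": 0.0,"ax": 0.0,"ay": 0.0,"az": 7.0,"jaw": 0.0},
    {"dx": 0.01,"dy": -0.21,"dz": 0.0,"ax": 0.0,"ay": 0.0,"az": 9.0,"jaw": 0.0},
    {"dx": 0.012,"dy": -0.255,"dz": 0.0,"ax": 0.0,"ay": 0.0,"az": 11.0,"jaw": 0.0},
    {"dx": 0.014,"dy": -0.3,"dz": 0.0,"ax": 0.0,"ay": 0.0,"az": 13.0,"jaw": 0.0},
    {"dx": 0.015,"dy": -0.325,"dz": 0.0,"ax": 0.0,"ay": 0.0,"az": 14.0,"jaw": 0.0},
    {"dx": 0.015,"dy": -0.337,"dz": 0.02,"ax": 0.0,"ay": 0.0,"az": 14.8,"jaw": 0.0},
    {"dx": 0.015,"dy": -0.337,"dz": 0.05,"ax": 0.0,"ay": 0.0,"az": 14.8,"jaw": 0.0},
    {"dx": 0.015,"dy": -0.337,"dz": 0.08,"ax": 0.0,"ay": 0.0,"az": 14.8,"jaw": 0.0},
    {"dx": 0.015,"dy": -0.337,"dz": 0.09,"ax": 0.0,"ay": 0.0,"az": 14.8,"jaw": 0.0},
    {"dx": 0.015,"dy": -0.337,"dz": 0.09,"ax": 0.0,"ay": 0.0,"az": 14.8,"jaw": 0.0},
    {"dx": 0.015,"dy": -0.337,"dz": 0.09,"ax": 0.0,"ay": 0.0,"az": 14.8,"jaw": 0.0}
  ]
}}

```text
t: 6.08
tool_pos: [0.5384, -0.1201, 0.1266]
tool_rot: [[-0.953, 0.302, 0.002], [0.302, 0.953, -0.0], [-0.002, 0.0, -1.0]]
ft_force: [1.1, 0.9, -2.5]
grip_width: 0.0213
gripper_force: 30.0
```

```bash
python3 -c "from look import *;look('2')"
```

```text
tcp [ 0.5384 -0.1201  0.1266] yaw 162.42274539342407
top yel few 0
top red 296 tool med [ 0.0825  0.0008 -0.0117] p3 [ 0.0432 -0.0098 -0.0149] p97 [ 0.1185  0.0103 -0.0088]
   slope z/x of handle top [-0.0003 -0.0129] y/x [-0.0342  0.0035]
scene yel 157 tool med [-0.0495  0.0076 -0.0234] p3 [-0.0577 -0.0137 -0.0336] p97 [-0.0315  0.0154  0.0295]
scene red 74 tool med [-0.0137  0.0086 -0.0099] p3 [-0.0265 -0.008  -0.015 ] p97 [0.0263 0.0117 0.0066]
   slope z/x of handle top [-0.1081 -0.0133] y/x [-0.0982  0.0047]
```

View pics/scene2.png

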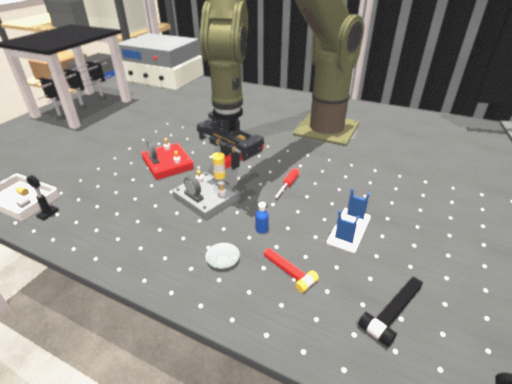

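{"name": "play_rows", "arguments": {
  "increments": [
    {"dx": 0.0,"dy": 0.0,"dz": 0.015,"ax": 0.0,"ay": 0.0,"az": 0.0,"jaw": 0.0},
    {"dx": 0.0,"dy": 0.0,"dz": 0.025,"ax": 0.0,"ay": 0.0,"az": 0.0,"jaw": 0.0},
    {"dx": 0.0,"dy": 0.0,"dz": 0.03,"ax": 0.0,"ay": 0.0,"az": 0.0,"jaw": 0.0},
    {"dx": 0.0,"dy": 0.0,"dz": 0.034,"ax": 0.0,"ay": 0.0,"az": 0.0,"jaw": 0.0},
    {"dx": 0.0,"dy": 0.0,"dz": 0.038,"ax": 0.0,"ay": 0.0,"az": 0.0,"jaw": 0.0},
    {"dx": 0.0,"dy": 0.0,"dz": 0.04,"ax": 0.0,"ay": 0.0,"az": 0.0,"jaw": 0.0},
    {"dx": 0.0,"dy": 0.0,"dz": 0.04,"ax": 0.0,"ay": 0.0,"az": 0.0,"jaw": 0.0}
  ]
}}

```text
t: 7.05
tool_pos: [0.5376, -0.1202, 0.0857]
tool_rot: [[-0.953, 0.302, -0.0], [0.302, 0.953, 0.0], [0.0, 0.0, -1.0]]
ft_force: [-1.7, 0.9, 0.9]
grip_width: 0.0219
gripper_force: 30.0
```

```bash
python3 -c "from look import *;look('3')"
```

```text
tcp [ 0.5376 -0.1202  0.0857] yaw 162.41881354700342
top yel few 0
top red 267 tool med [ 0.0826  0.0009 -0.0116] p3 [ 0.0436 -0.0093 -0.0153] p97 [ 0.1185  0.0101 -0.0072]
   slope z/x of handle top [-0.0016 -0.0127] y/x [-0.0249  0.0027]
scene yel 153 tool med [-0.0494  0.007  -0.0235] p3 [-0.0581 -0.0141 -0.0341] p97 [-0.0325  0.0147  0.0288]
scene red 71 tool med [-0.0141  0.0088 -0.0093] p3 [-0.0276 -0.0092 -0.0141] p97 [0.0252 0.0112 0.006 ]
   slope z/x of handle top [-0.0636 -0.0127] y/x [-0.1719  0.0033]
```

{"name": "play_rows", "arguments": {
  "increments": [
    {"dx": 0.0,"dy": 0.0,"dz": 0.003,"ax": 0.0,"ay": 0.0,"az": 0.0,"jaw": 0.0},
    {"dx": 0.0,"dy": 0.0,"dz": 0.006,"ax": 0.0,"ay": 0.0,"az": 0.0,"jaw": 0.0},
    {"dx": 0.0,"dy": 0.0,"dz": 0.008,"ax": 0.0,"ay": 0.0,"az": 0.0,"jaw": 0.0},
    {"dx": 0.0,"dy": 0.0,"dz": 0.01,"ax": 0.0,"ay": 0.0,"az": 0.0,"jaw": 0.0},
    {"dx": 0.0,"dy": 0.0,"dz": 0.01,"ax": 0.0,"ay": 0.0,"az": 0.0,"jaw": 0.0},
    {"dx": 0.0,"dy": 0.0,"dz": 0.01,"ax": 0.0,"ay": 0.0,"az": 0.0,"jaw": 0.0}
  ]
}}

```text
t: 7.9
tool_pos: [0.5374, -0.1201, 0.0757]
tool_rot: [[-0.953, 0.302, -0.0], [0.302, 0.953, 0.0], [0.0, -0.0, -1.0]]
ft_force: [-2.1, 0.6, 5.6]
grip_width: 0.0217
gripper_force: 30.0
```

```bash
python3 -c "from look import *;look('4');print(status.get_state()['ft_force'])"
```

```text
tcp [ 0.5374 -0.1201  0.0757] yaw 162.41998925264977
top yel few 0
top red 263 tool med [ 0.0827  0.0001 -0.0074] p3 [ 0.0444 -0.0101 -0.0119] p97 [ 0.1191  0.0095 -0.0033]
   slope z/x of handle top [ 0.0209 -0.0104] y/x [-0.0301  0.0025]
scene yel 159 tool med [-0.049   0.0071 -0.0267] p3 [-0.0584 -0.0143 -0.0362] p97 [-0.0299  0.0152  0.0251]
scene red 66 tool med [-0.0136  0.0089 -0.0098] p3 [-0.0266 -0.0075 -0.0152] p97 [0.0286 0.0114 0.0056]
   slope z/x of handle top [-0.102  -0.0138] y/x [-0.0414  0.0056]
[-2.3369  0.1117  4.9493]
```

{"name": "play_rows", "arguments": {
  "increments": [
    {"dx": 0.0,"dy": 0.0,"dz": -0.004,"ax": 0.0,"ay": 0.0,"az": 0.0,"jaw": 0.0},
    {"dx": -0.003,"dy": 0.0,"dz": -0.006,"ax": 0.0,"ay": 2.0,"az": 0.0,"jaw": 0.0},
    {"dx": -0.006,"dy": 0.0,"dz": -0.006,"ax": 0.0,"ay": 4.0,"az": 0.0,"jaw": 0.0},
    {"dx": -0.006,"dy": 0.0,"dz": -0.004,"ax": 0.0,"ay": 4.0,"az": 0.0,"jaw": 0.0},
    {"dx": -0.006,"dy": 0.0,"dz": -0.002,"ax": 0.0,"ay": 4.0,"az": 0.0,"jaw": 0.0},
    {"dx": -0.006,"dy": 0.0,"dz": 0.0,"ax": 0.0,"ay": 4.0,"az": 0.0,"jaw": 0.0},
    {"dx": -0.006,"dy": 0.0,"dz": 0.001,"ax": 0.0,"ay": 4.0,"az": 0.0,"jaw": 0.0},
    {"dx": -0.006,"dy": 0.0,"dz": 0.001,"ax": 0.0,"ay": 4.0,"az": 0.0,"jaw": 0.0}
  ]
}}

```text
t: 9.0
tool_pos: [0.5417, -0.1214, 0.0753]
tool_rot: [[-0.951, 0.301, -0.069], [0.301, 0.954, 0.021], [0.072, -0.001, -0.997]]
ft_force: [-3.5, 1.4, 6.9]
grip_width: 0.0216
gripper_force: 30.0
```

```bash
python3 -c "from look import *;look('5');print(status.get_state()['ft_force'])"
```

```text
tcp [ 0.5417 -0.1214  0.0753] yaw 162.45755148784238
top yel few 0
top red 344 tool med [ 0.0703 -0.0001 -0.0027] p3 [ 0.0235 -0.0103 -0.0107] p97 [0.1188 0.0097 0.0055]
   slope z/x of handle top [ 0.102  -0.0109] y/x [-0.0057  0.0001]
scene yel 150 tool med [-0.0467  0.0074 -0.0298] p3 [-0.0585 -0.0123 -0.0408] p97 [-0.0281  0.0149  0.0201]
scene red 63 tool med [-0.0126  0.0093 -0.0088] p3 [-0.026  -0.0058 -0.0157] p97 [0.1164 0.0114 0.0186]
   slope z/x of handle top [-0.1082 -0.0139] y/x [0.0179 0.0068]
[-3.8001  1.6522  6.3247]
```

{"name": "play_rows", "arguments": {
  "increments": [
    {"dx": 0.001,"dy": 0.0,"dz": -0.015,"ax": 0.0,"ay": 0.0,"az": 0.0,"jaw": 0.0},
    {"dx": 0.003,"dy": 0.0,"dz": -0.045,"ax": 0.0,"ay": 1.0,"az": 0.0,"jaw": 0.0},
    {"dx": 0.004,"dy": -0.02,"dz": -0.055,"ax": 0.0,"ay": 2.0,"az": 0.0,"jaw": 0.0},
    {"dx": 0.004,"dy": -0.05,"dz": -0.055,"ax": 0.0,"ay": 2.0,"az": 0.0,"jaw": 0.0},
    {"dx": 0.004,"dy": -0.08,"dz": -0.055,"ax": 0.0,"ay": 2.0,"az": 0.0,"jaw": 0.0},
    {"dx": 0.004,"dy": -0.1,"dz": -0.055,"ax": 0.0,"ay": 2.0,"az": 0.0,"jaw": 0.0},
    {"dx": 0.004,"dy": -0.1,"dz": -0.055,"ax": 0.0,"ay": 2.0,"az": 0.0,"jaw": 0.0},
    {"dx": 0.004,"dy": -0.1,"dz": -0.055,"ax": 0.0,"ay": 2.0,"az": 0.0,"jaw": 0.0}
  ]
}}

```text
t: 10.1
tool_pos: [0.5137, -0.2155, 0.13]
tool_rot: [[-0.949, 0.301, -0.099], [0.299, 0.954, 0.033], [0.104, 0.002, -0.995]]
ft_force: [-0.5, 1.2, -1.9]
grip_width: 0.0215
gripper_force: 30.0
```

```bash
cat > chk.py <<'E'
from look import *
def pins(tag):
    W=np.zeros((300,800,3),np.uint8)
    for i,n in enumerate(("top","scene")):
        d=dict(np.load(f"{n}{tag}.npz"));P=cloud(d)
        for nm,c in(("L",(.5757,-.1330)),("R",(.5455,-.2284))):
            r=np.hypot(P[...,0]-c[0],P[...,1]-c[1]);m=(r<.012)&(P[...,2]>.038)&(P[...,2]<.075);z=P[m][:,2];print(n,nm,len(z),np.percentile(z,[50,80,95,100]) if len(z) else "")
        u,v=proj(d,np.array([.5606,-.1807,.045])).astype(int);c=cv2.resize(d["color"][v-37:v+38,u-49:u+50],(396,300),interpolation=cv2.INTER_CUBIC);W[:,400*i:400*i+396]=c
    cv2.imwrite(f"pics/pins{tag}.png",W)
E
python3 -c "
from chk import *
pins('0');look('6');pins('6')"
```

```text
top L 48 [0.0468 0.0609 0.0671 0.0682]
top R 48 [0.0473 0.0627 0.0679 0.0688]
scene L 54 [0.046  0.057  0.0635 0.0648]
scene R 50 [0.0467 0.059  0.0649 0.0659]
tcp [ 0.5137 -0.2155  0.13  ] yaw 162.51983952459557
top yel few 0
top red 413 tool med [ 0.0713  0.0004 -0.0035] p3 [ 0.0225 -0.01   -0.0104] p97 [0.1193 0.0104 0.0044]
   slope z/x of handle top [ 0.0947 -0.0111] y/x [0.0019 0.0002]
scene yel 138 tool med [-0.0458  0.0088 -0.0311] p3 [-0.0571 -0.0095 -0.0401] p97 [-0.0261  0.0158  0.0215]
scene red 115 tool med [-0.0037  0.0096  0.    ] p3 [-0.0254 -0.0073 -0.0217] p97 [0.1158 0.0147 0.0196]
   slope z/x of handle top [ 0.0574 -0.0107] y/x [0.0681 0.0047]
top L 47 [0.0461 0.0471 0.0483 0.0509]
top R 0 
scene L 38 [0.0458 0.0469 0.048  0.0488]
scene R 48 [0.048  0.0591 0.0653 0.0657]
```

View pics/pins6.png

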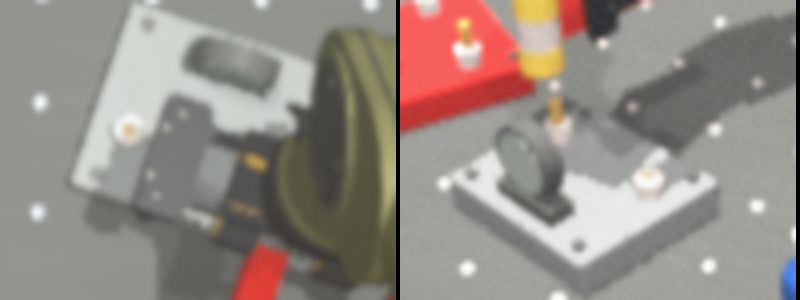

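{"name": "play_rows", "arguments": {
  "increments": [
    {"dx": 0.001,"dy": -0.0025,"dz": 0.02,"ax": 0.0,"ay": 0.0,"az": 0.0,"jaw": 0.0},
    {"dx": 0.0,"dy": -0.0025,"dz": 0.03,"ax": 0.0,"ay": 0.0,"az": 0.0,"jaw": 0.0},
    {"dx": -0.001,"dy": -0.0025,"dz": 0.035,"ax": 0.0,"ay": 0.0,"az": 0.0,"jaw": 0.0},
    {"dx": -0.001,"dy": -0.0025,"dz": 0.039,"ax": 0.0,"ay": 0.0,"az": 0.0,"jaw": 0.0},
    {"dx": -0.002,"dy": -0.0025,"dz": 0.043,"ax": 0.0,"ay": 0.0,"az": 0.0,"jaw": 0.0},
    {"dx": -0.002,"dy": -0.0025,"dz": 0.047,"ax": 0.0,"ay": 1.0,"az": 0.0,"jaw": 0.0},
    {"dx": -0.002,"dy": -0.0025,"dz": 0.05,"ax": 0.0,"ay": 2.0,"az": 0.0,"jaw": 0.0},
    {"dx": -0.003,"dy": -0.0025,"dz": 0.053,"ax": 0.0,"ay": 3.0,"az": 0.0,"jaw": 0.0},
    {"dx": -0.003,"dy": -0.0025,"dz": 0.055,"ax": 0.0,"ay": 3.0,"az": 0.0,"jaw": 0.0},
    {"dx": -0.003,"dy": -0.0025,"dz": 0.055,"ax": 0.0,"ay": 3.0,"az": 0.0,"jaw": 0.0},
    {"dx": -0.003,"dy": -0.0025,"dz": 0.055,"ax": 0.0,"ay": 3.0,"az": 0.0,"jaw": 0.0}
  ]
}}

```text
t: 11.58
tool_pos: [0.5092, -0.2183, 0.0747]
tool_rot: [[-0.941, 0.302, -0.151], [0.298, 0.953, 0.048], [0.158, 0.0, -0.987]]
ft_force: [-1.9, 3.5, 4.0]
grip_width: 0.0216
gripper_force: 30.0
```

```bash
python3 -c "from look import *;look('7');print(status.get_state()['ft_force'])"
```

```text
tcp [ 0.5092 -0.2183  0.0747] yaw 162.42842480836234
top yel few 0
top red 381 tool med [ 0.0696 -0.0003  0.0032] p3 [ 0.02   -0.0104 -0.0088] p97 [0.1189 0.0101 0.016 ]
   slope z/x of handle top [ 0.2046 -0.0117] y/x [ 0.0341 -0.0032]
scene yel 110 tool med [-0.0433  0.0097 -0.0335] p3 [-0.0558 -0.0078 -0.0452] p97 [-0.0291  0.0156  0.0141]
scene red 108 tool med [0.0325 0.0085 0.0103] p3 [-0.0609 -0.1757 -0.0511] p97 [0.1154 0.0677 0.0324]
   slope z/x of handle top [ 0.1608 -0.0119] y/x [ 0.3086 -0.0167]
[-1.4082  3.4039  4.8692]
```

{"name": "play_rows", "arguments": {
  "increments": [
    {"dx": 0.0,"dy": 0.0,"dz": 0.0,"ax": 0.0,"ay": 1.0,"az": 0.0,"jaw": 0.0},
    {"dx": 0.0,"dy": 0.0,"dz": 0.001,"ax": 0.0,"ay": 2.0,"az": 0.0,"jaw": 0.0},
    {"dx": 0.0,"dy": 0.0,"dz": 0.001,"ax": 0.0,"ay": 2.0,"az": 0.0,"jaw": 0.0},
    {"dx": 0.004,"dy": 0.0,"dz": -0.025,"ax": 0.0,"ay": 2.0,"az": 0.0,"jaw": 0.0},
    {"dx": 0.009,"dy": 0.0,"dz": -0.055,"ax": 0.0,"ay": 2.0,"az": 0.0,"jaw": 0.0},
    {"dx": 0.035,"dy": 0.0,"dz": -0.084,"ax": 0.0,"ay": 2.0,"az": 0.0,"jaw": 0.0},
    {"dx": 0.075,"dy": 0.0,"dz": -0.09,"ax": 0.0,"ay": 2.0,"az": 0.0,"jaw": 0.0},
    {"dx": 0.1,"dy": 0.0,"dz": -0.088,"ax": 0.0,"ay": 2.0,"az": 0.0,"jaw": 0.0},
    {"dx": 0.1,"dy": 0.0,"dz": -0.088,"ax": 0.0,"ay": 2.0,"az": 0.0,"jaw": 0.0},
    {"dx": 0.1,"dy": 0.0,"dz": -0.088,"ax": 0.0,"ay": 2.0,"az": 0.0,"jaw": 0.0}
  ]
}}

```text
t: 12.92
tool_pos: [0.4298, -0.194, 0.177]
tool_rot: [[-0.936, 0.303, -0.181], [0.297, 0.953, 0.057], [0.189, -0.0, -0.982]]
ft_force: [0.6, -0.3, -2.8]
grip_width: 0.0219
gripper_force: 30.0
```

Run:
```python
from chk import *
look('8')
for n in("top","scene"):
    ims=[get_image(n) for _ in range(6)];Z=np.stack([i["depth"] for i in ims]);Z[Z==0]=np.nan
    d=ims[0];d["depth"]=np.nanmedian(Z,0);d["color"]=np.mean([i["color"] for i in ims],0).astype(np.uint8);np.savez(f"{n}9.npz",**d)
    P=cloud(d)
    for nm,c in(("L",(.5757,-.1330)),("R",(.5455,-.2284))):
        m=(np.hypot(P[...,0]-c[0],P[...,1]-c[1])<.013)&(P[...,2]>.04);q=P[m];
        if len(q)<8: print(n,nm,"few",len(q));continue
        cc=(q[:,:2].max(0)+q[:,:2].min(0))/2;r=np.hypot(*(q[:,:2]-cc).T);print(n,nm,"ctr",cc,"z r<4",q[r<4e-3,2].mean(),q[r<4e-3,2].max(),"ring 6-9",q[(r>6e-3)&(r<9e-3),2].mean(),"std",np.nanstd(Z,0)[m].mean())
pins('9')
```

```text
tcp [ 0.4298 -0.194   0.177 ] yaw 162.36579712165488
top yel few 2
top red 470 tool med [0.0712 0.0001 0.0065] p3 [ 0.0229 -0.0103 -0.0079] p97 [0.1182 0.0103 0.02  ]
   slope z/x of handle top [ 0.2656 -0.013 ] y/x [0.0005 0.0001]
scene yel 123 tool med [-0.0446  0.0087 -0.0319] p3 [-0.0598 -0.0053 -0.0461] p97 [-0.0279  0.0168  0.0138]
scene red 130 tool med [0.0662 0.0095 0.0174] p3 [-0.0215 -0.0035 -0.0191] p97 [0.1138 0.0128 0.0325]
   slope z/x of handle top [ 0.2624 -0.0064] y/x [0.0076 0.0091]
top L ctr [ 0.5759 -0.1328] z r<4 0.04642592138253676 0.04791946888065901 ring 6-9 0.046200899706164034 std 0.0018851035
top R ctr [ 0.5458 -0.2274] z r<4 0.04603627423675521 0.046879544991488054 ring 6-9 0.045708685678028174 std 0.0017606773
scene L ctr [ 0.5743 -0.132 ] z r<4 0.046451349234187256 0.0474615786275987 ring 6-9 0.04533087261302199 std 0.0013886793
scene R ctr [ 0.5453 -0.2273] z r<4 0.04613847028896412 0.046452732694534093 ring 6-9 0.04472776602357171 std 0.0016790833
top L 48 [0.0461 0.0469 0.0476 0.0483]
top R 48 [0.0459 0.0469 0.0475 0.0478]
scene L 39 [0.0456 0.0464 0.0471 0.0475]
scene R 31 [0.0459 0.0464 0.0466 0.0473]
```

View pics/pins9.png

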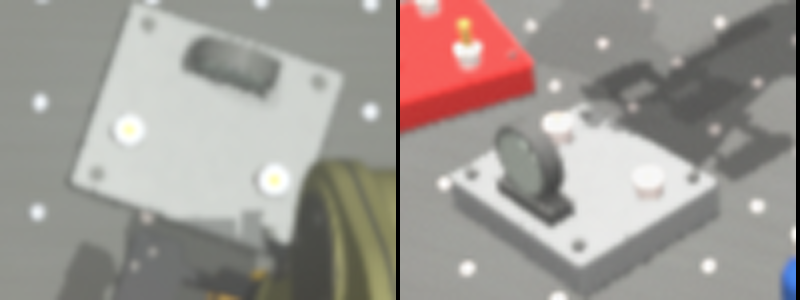

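Run:
```python
from h import *
from rig import get_image
for n,k in(("top",30),("scene",20)):
    ims=[get_image(n) for _ in range(k)];Z=np.stack([i["depth"] for i in ims]);Z[Z==0]=np.nan
    d=ims[0];d["depth"]=np.nanmean(np.where(abs(Z-np.nanmedian(Z,0))<.01,Z,np.nan),0);P=cloud(d)
    for nm,c in(("L",(.5757,-.1328)),("R",(.5456,-.2276))):
        rr=np.hypot(P[...,0]-c[0],P[...,1]-c[1]);m=(rr<.03);q=P[m];r=rr[m];hi=q[:,2]>.042
        c2=q[hi][:,:2].mean(0);r=np.hypot(*(q[:,:2]-c2).T)
        print(n,nm,c2.round(4),[(round(1e3*float(q[(r>=a)&(r<b),2].mean()),2),int(((r>=a)&(r<b)).sum())) for a,b in((0,.0025),(.0025,.0045),(.0045,.0065),(.0065,.0085),(.015,.02))])
```

```text
top L [ 0.5754 -0.1329] [(45.81, 4), (46.11, 5), (46.0, 10), (46.17, 13), (31.12, 81)]
top R [ 0.5279 -0.2303] [(183.21, 3), (213.77, 10), (330.0, 29), (314.72, 36), (226.18, 68)]
scene L [ 0.575  -0.1314] [(46.35, 1), (46.4, 3), (46.3, 6), (40.12, 28), (31.25, 33)]
scene R [ 0.5248 -0.2301] [(478.65, 22), (460.53, 23), (454.02, 57), (464.82, 59), (398.69, 87)]
```

Run:
```python
from h import *
from rig import get_image,status
ims=[get_image("top") for _ in range(25)];Z=np.stack([i["depth"] for i in ims]);Z[Z==0]=np.nan
d=ims[0];d["depth"]=np.nanmean(np.where(abs(Z-np.nanmedian(Z,0))<.01,Z,np.nan),0);P=cloud(d)
for c in((.5757,-.1328),(.5456,-.2276)):
    rr=np.hypot(P[...,0]-c[0],P[...,1]-c[1]);m=(rr<.03)&(P[...,2]<.06);q=P[m];c2=q[q[:,2]>.042][:,:2].mean(0);r=np.hypot(*(q[:,:2]-c2).T)
    print(c2.round(4),[(round(1e3*float(q[(r>=a)&(r<b),2].mean()),2),int(((r>=a)&(r<b)).sum())) for a,b in((0,.0025),(.0025,.0045),(.0045,.0065),(.0065,.0085),(.015,.02))])
s=status.get_state();print(s["t"],s["tool_pos"],s["joint_pos"])
```

```text
[ 0.5754 -0.1329] [(46.2, 4), (46.04, 6), (46.06, 9), (46.04, 13), (31.15, 81)]
[ 0.5455 -0.2277] [(45.99, 2), (46.1, 7), (46.24, 9), (46.03, 15), (31.13, 74)]
17.375 [ 0.42856206 -0.19310677  0.17738593] [ 0.54987228  0.71121561 -0.37310307  1.93269472  0.33364228  0.75790357
  1.23318467]
```

```bash
cat > plan.py <<'E'
import numpy as np
from scipy.spatial.transform import Rotation as Ro
from rig import status
np.set_printoptions(precision=4,suppress=True)
def plan(p,yaw,th):
    s=status.get_state();R=np.array(s["tool_rot"]);a=np.radians(yaw);x=np.array([np.cos(a),np.sin(a),0]);dn=np.array([0,0,-1.]);th=np.radians(th)
    X=x*np.cos(th)-dn*np.sin(th);Z=dn*np.cos(th)+x*np.sin(th);T=np.c_[X,np.cross(Z,X),Z]
    print("now",s["t"],np.array(s["tool_pos"]),"d",R.T@(np.array(p)-s["tool_pos"]),"rotvec deg",np.degrees(Ro.from_matrix(R.T@T).as_rotvec()),"up in tool",R.T@[0,0,1])
E
python3 -c "
from plan import *
plan((.569,.2159,.18),177.2,14.5)"
```

```text
now 17.375 [ 0.4286 -0.1931  0.1774] d [-0.0096  0.4323 -0.0045] rotvec deg [  3.2664   3.4796 -14.4193] up in tool [ 0.1908  0.0001 -0.9816]
```

{"name": "play_rows", "arguments": {
  "increments": [
    {"dx": -0.001,"dy": 0.03,"dz": 0.0,"ax": 0.2,"ay": 0.2,"az": -1.0,"jaw": 0.0},
    {"dx": -0.002,"dy": 0.075,"dz": -0.001,"ax": 0.6,"ay": 0.6,"az": -2.5,"jaw": 0.0},
    {"dx": -0.003,"dy": 0.12,"dz": -0.001,"ax": 0.9,"ay": 0.9,"az": -4.0,"jaw": 0.0},
    {"dx": -0.004,"dy": 0.165,"dz": -0.002,"ax": 1.3,"ay": 1.3,"az": -5.5,"jaw": 0.0},
    {"dx": -0.005,"dy": 0.21,"dz": -0.002,"ax": 1.6,"ay": 1.7,"az": -7.0,"jaw": 0.0},
    {"dx": -0.006,"dy": 0.255,"dz": -0.003,"ax": 2.0,"ay": 2.1,"az": -8.5,"jaw": 0.0},
    {"dx": -0.007,"dy": 0.3,"dz": -0.003,"ax": 2.3,"ay": 2.4,"az": -10.0,"jaw": 0.0},
    {"dx": -0.008,"dy": 0.345,"dz": -0.004,"ax": 2.6,"ay": 2.8,"az": -11.5,"jaw": 0.0},
    {"dx": -0.009,"dy": 0.39,"dz": -0.004,"ax": 3.0,"ay": 3.2,"az": -13.0,"jaw": 0.0},
    {"dx": -0.01,"dy": 0.42,"dz": -0.0045,"ax": 3.2,"ay": 3.4,"az": -14.0,"jaw": 0.0},
    {"dx": -0.01,"dy": 0.432,"dz": -0.0045,"ax": 3.3,"ay": 3.5,"az": -14.4,"jaw": 0.0},
    {"dx": -0.01,"dy": 0.432,"dz": -0.0045,"ax": 3.3,"ay": 3.5,"az": -14.4,"jaw": 0.0},
    {"dx": -0.01,"dy": 0.432,"dz": -0.0045,"ax": 3.3,"ay": 3.5,"az": -14.4,"jaw": 0.0}
  ]
}}

```text
t: 19.0
tool_pos: [0.5691, 0.2132, 0.1797]
tool_rot: [[-0.967, 0.051, -0.251], [0.05, 0.999, 0.01], [0.251, -0.003, -0.968]]
ft_force: [-0.3, 0.0, -2.6]
grip_width: 0.0218
gripper_force: 30.0
```

Run:
```python
from look import *
look('10')
import plan;plan.plan((.569,.2159,.0857),177.2,14.5)
for n in("top","scene"):
    d=dict(np.load(f"{n}10.npz"));P=cloud(d);h=cv2.cvtColor(d["color"],cv2.COLOR_BGR2HSV);t=np.array(status.get_state()["tool_pos"])
    for nm,lo,hi in(("yel",(22,100,100),(35,255,255)),("red",(0,150,80),(8,255,255))):
        m=(np.linalg.norm(P-t,axis=-1)<.2)&(P[...,2]>.1)&(cv2.inRange(h,lo,hi)>0);q=P[m]
        if len(q)<10: print(n,nm,len(q));continue
        print(n,nm,len(q),"p3",np.percentile(q,3,0),"p97",np.percentile(q,97,0))
        if nm=="red":
            for x0 in np.arange(.39,.62,.02):
                k=q[abs(q[:,0]-x0)<.01]
                if len(k)>5: print("  x",round(x0,2),"ztop",np.percentile(k[:,2],75),"y",k[:,1].min(),k[:,1].max())
```

```text
tcp [0.5691 0.2132 0.1797] yaw 177.03452630214508
top yel few 0
top red few 0
scene yel 227 tool med [-0.0451  0.0034 -0.0381] p3 [-0.0602 -0.0104 -0.0464] p97 [-0.0236  0.0133  0.0126]
scene red 57 tool med [ 0.0171  0.0004 -0.0088] p3 [-0.031  -0.0086 -0.0759] p97 [0.0537 0.0178 0.0018]
   slope z/x of handle top [ 1.4479 -0.033 ] y/x [-0.2438  0.0068]
now 19.1 [0.5693 0.2135 0.1799] d [-0.0233  0.0026  0.0913] rotvec deg [-0.0913 -0.0358 -0.1529] up in tool [ 0.251  -0.0022 -0.968 ]
top yel 0
top red 0
scene yel 227 p3 [0.6022 0.2005 0.1526] p97 [0.6258 0.2243 0.2144]
scene red 57 p3 [0.5168 0.2064 0.1911] p97 [0.6152 0.2292 0.2481]
  x 0.53 ztop 0.19261408867947477 y 0.20691400217566774 0.21879718006598708
  x 0.55 ztop 0.19300187666011528 y 0.20544452367377553 0.2190971954515119
  x 0.61 ztop 0.24522170513800562 y 0.21718248430311426 0.22983312597651193
```

View pics/scene10.png

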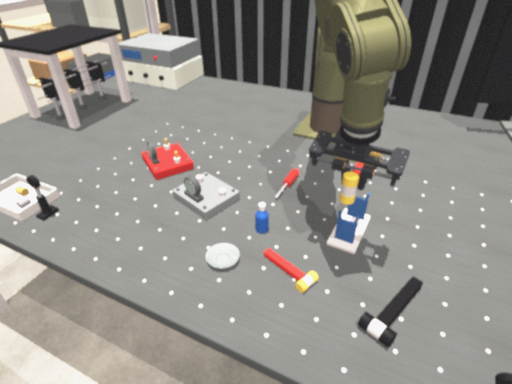

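{"name": "play_rows", "arguments": {
  "increments": [
    {"dx": -0.005,"dy": 0.0025,"dz": 0.02,"ax": 0.0,"ay": 0.0,"az": 0.0,"jaw": 0.0},
    {"dx": -0.01,"dy": 0.0025,"dz": 0.04,"ax": 0.0,"ay": 0.0,"az": 0.0,"jaw": 0.0},
    {"dx": -0.015,"dy": 0.0025,"dz": 0.06,"ax": 0.0,"ay": 0.0,"az": 0.0,"jaw": 0.0},
    {"dx": -0.018,"dy": 0.0025,"dz": 0.072,"ax": 0.0,"ay": 0.0,"az": 0.0,"jaw": 0.0},
    {"dx": -0.02,"dy": 0.0025,"dz": 0.08,"ax": 0.0,"ay": 0.0,"az": 0.0,"jaw": 0.0},
    {"dx": -0.022,"dy": 0.0025,"dz": 0.087,"ax": 0.0,"ay": 0.0,"az": 0.0,"jaw": 0.0},
    {"dx": -0.023,"dy": 0.0025,"dz": 0.091,"ax": 0.0,"ay": 0.0,"az": 0.0,"jaw": 0.0},
    {"dx": -0.023,"dy": 0.0025,"dz": 0.091,"ax": 0.0,"ay": 0.0,"az": 0.0,"jaw": 0.0},
    {"dx": -0.023,"dy": 0.0025,"dz": 0.091,"ax": 0.0,"ay": 0.0,"az": 0.0,"jaw": 0.0}
  ]
}}

```text
t: 20.23
tool_pos: [0.569, 0.2181, 0.0865]
tool_rot: [[-0.967, 0.049, -0.25], [0.048, 0.999, 0.012], [0.25, -0.0, -0.968]]
ft_force: [0.7, -0.4, -2.1]
grip_width: 0.0222
gripper_force: 30.0
```

Run:
```python
from look import *
look('11')
d=dict(np.load("scene11.npz"));P=cloud(d);h=cv2.cvtColor(d["color"],cv2.COLOR_BGR2HSV)
m=(abs(P[...,1]-.21)<.06)&(P[...,2]>.05)&(P[...,0]>.55)&(cv2.inRange(h,(22,100,100),(35,255,255))>0);print(np.percentile(P[m],[3,50,97],axis=0))
W=np.zeros((384,800,3),np.uint8);c=d["color"][165:255,310:404];W[:,:400]=cv2.resize(c,(400,384),interpolation=cv2.INTER_CUBIC);c=dict(np.load("top11.npz"))["color"][150:246,110:210];W[:,400:]=cv2.resize(c,(400,384),interpolation=cv2.INTER_CUBIC);cv2.imwrite("pics/c11.png",W)
```

```text
tcp [0.569  0.2181 0.0865] yaw 177.18642543436385
top yel few 0
top red few 0
scene yel 210 tool med [-0.0444  0.003  -0.0395] p3 [-0.0594 -0.0111 -0.0468] p97 [-0.0222  0.0135  0.0118]
scene red 42 tool med [ 0.0265  0.0028 -0.0057] p3 [-0.0233 -0.0089 -0.0802] p97 [ 0.0369  0.0182 -0.002 ]
   slope z/x of handle top [ 1.384  -0.0379] y/x [-0.2283  0.0056]
[[0.6007 0.2047 0.0604]
 [0.6204 0.2187 0.1138]
 [0.6254 0.2294 0.1214]]
```

View pics/c11.png

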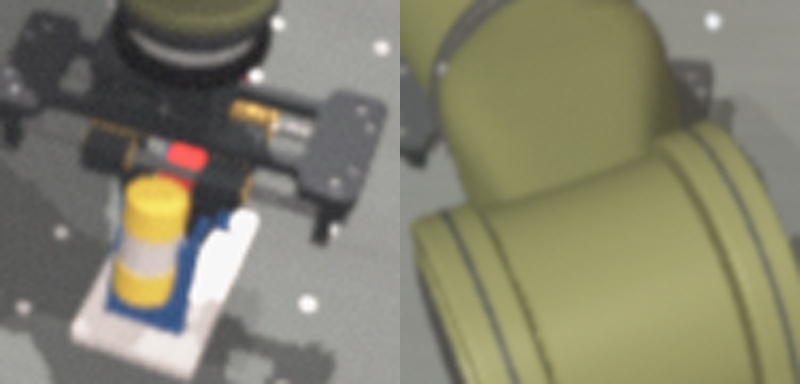

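{"name": "play_rows", "arguments": {
  "increments": [
    {"dx": 0.0,"dy": -0.001,"dz": 0.001,"ax": 0.0,"ay": 0.0,"az": 0.0,"jaw": 0.0},
    {"dx": -0.0005,"dy": -0.001,"dz": 0.002,"ax": 0.0,"ay": 0.0,"az": 0.0,"jaw": 0.0},
    {"dx": -0.0005,"dy": -0.001,"dz": 0.002,"ax": 0.0,"ay": 0.0,"az": 0.0,"jaw": 0.0},
    {"dx": -0.0005,"dy": -0.001,"dz": 0.002,"ax": 0.0,"ay": 0.0,"az": 0.0,"jaw": 0.27},
    {"dx": -0.0005,"dy": -0.001,"dz": 0.002,"ax": 0.0,"ay": 0.0,"az": 0.0,"jaw": 0.3},
    {"dx": -0.0005,"dy": -0.001,"dz": 0.002,"ax": 0.0,"ay": 0.0,"az": 0.0,"jaw": 0.4},
    {"dx": -0.0005,"dy": -0.001,"dz": 0.002,"ax": 0.0,"ay": 0.0,"az": 0.0,"jaw": 0.7},
    {"dx": -0.0005,"dy": -0.001,"dz": 0.002,"ax": 0.0,"ay": 0.0,"az": 0.0,"jaw": 0.7},
    {"dx": -0.0005,"dy": -0.001,"dz": 0.002,"ax": 0.0,"ay": 0.0,"az": 0.0,"jaw": 0.7},
    {"dx": -0.0005,"dy": -0.001,"dz": 0.002,"ax": 0.0,"ay": 0.0,"az": 0.0,"jaw": 0.7}
  ]
}}

```text
t: 21.58
tool_pos: [0.5687, 0.217, 0.084]
tool_rot: [[-0.967, 0.049, -0.251], [0.048, 0.999, 0.012], [0.251, -0.001, -0.968]]
ft_force: [0.5, -0.3, 0.6]
grip_width: 0.0617
gripper_force: 0.0
```

{"name": "play_rows", "arguments": {
  "increments": [
    {"dx": 0.0025,"dy": 0.0,"dz": -0.0097,"ax": 0.0,"ay": 0.0,"az": 0.0,"jaw": 0.7},
    {"dx": 0.0075,"dy": 0.0,"dz": -0.029,"ax": 0.0,"ay": 0.0,"az": 0.0,"jaw": 0.7},
    {"dx": 0.015,"dy": 0.0,"dz": -0.058,"ax": 0.0,"ay": 0.0,"az": 0.0,"jaw": 0.7},
    {"dx": 0.025,"dy": 0.0,"dz": -0.097,"ax": 0.0,"ay": 0.0,"az": 0.0,"jaw": 0.7},
    {"dx": 0.0375,"dy": 0.0,"dz": -0.145,"ax": 0.0,"ay": 0.0,"az": 0.0,"jaw": 0.7},
    {"dx": 0.06,"dy": 0.03,"dz": -0.15,"ax": 0.0,"ay": 0.0,"az": 0.0,"jaw": 0.7},
    {"dx": 0.08,"dy": 0.08,"dz": -0.15,"ax": 0.0,"ay": 0.0,"az": 0.0,"jaw": 0.7},
    {"dx": 0.1,"dy": 0.13,"dz": -0.15,"ax": 0.0,"ay": 0.0,"az": 0.0,"jaw": 0.7},
    {"dx": 0.12,"dy": 0.18,"dz": -0.15,"ax": 0.0,"ay": 0.0,"az": 0.0,"jaw": 0.7},
    {"dx": 0.14,"dy": 0.23,"dz": -0.15,"ax": 0.0,"ay": 0.0,"az": 0.0,"jaw": 0.7},
    {"dx": 0.16,"dy": 0.28,"dz": -0.15,"ax": 0.0,"ay": 0.0,"az": 0.0,"jaw": 0.7},
    {"dx": 0.16,"dy": 0.3,"dz": -0.15,"ax": 0.0,"ay": 0.0,"az": 0.0,"jaw": 0.7},
    {"dx": 0.16,"dy": 0.3,"dz": -0.15,"ax": 0.0,"ay": 0.0,"az": 0.0,"jaw": 0.7},
    {"dx": 0.16,"dy": 0.3,"dz": -0.15,"ax": 0.0,"ay": 0.0,"az": 0.0,"jaw": 0.7}
  ]
}}

```text
t: 23.32
tool_pos: [0.4673, 0.5209, 0.2698]
tool_rot: [[-0.967, 0.05, -0.249], [0.049, 0.999, 0.011], [0.25, -0.001, -0.968]]
ft_force: [0.1, 0.7, 0.4]
grip_width: 0.062
gripper_force: 0.0
```

Run:
```python
from look import *
for tag in("0","12"):
  for n,by,br in(("top",(135,155,170,185),(140,172,166,245)),("scene",(328,200,362,245),(335,175,375,225))):
    if tag=="12": d=get_image(n);np.savez(f"{n}12.npz",**d);cv2.imwrite(f"pics/{n}12.png",d["color"])
    d=dict(np.load(f"{n}{tag}.npz"));P=cloud(d);h=cv2.cvtColor(d["color"],cv2.COLOR_BGR2HSV)
    for nm,b,lo,hi in(("yel",by,(22,100,100),(35,255,255)),("red",br,(0,150,80),(8,255,255))):
        m=np.zeros((384,512),bool);m[b[1]-5:b[3]+5,b[0]-5:b[2]+5]=1;m&=(P[...,2]>.06)&(P[...,2]<.2)&(cv2.inRange(h,lo,hi)>0);q=P[m]
        if len(q)<20: print(tag,n,nm,len(q));continue
        t=q[q[:,2]>np.percentile(q[:,2],80)-.006];c=t.mean(0)
        print(tag,n,nm,len(q),c,*( (np.polyfit(t[:,0],t[:,1],1),np.polyfit(t[:,0],t[:,2],1)) if nm=="red" else ()))
```

```text
0 top yel 166 [0.6121 0.2154 0.1178]
0 top red 479 [0.5223 0.218  0.0976] [-0.05    0.2441] [-0.0001  0.0977]
0 scene yel 180 [0.6146 0.2173 0.1169]
0 scene red 246 [0.5149 0.2223 0.0976] [-0.0397  0.2427] [-0.001   0.0981]
12 top yel 168 [0.6096 0.214  0.118 ]
12 top red 459 [0.518  0.2163 0.0977] [-0.0514  0.2429] [-0.003   0.0992]
12 scene yel 171 [0.6132 0.2156 0.1165]
12 scene red 262 [0.5087 0.2212 0.0976] [-0.0365  0.2397] [-0.0016  0.0984]
```

View pics/scene12.png

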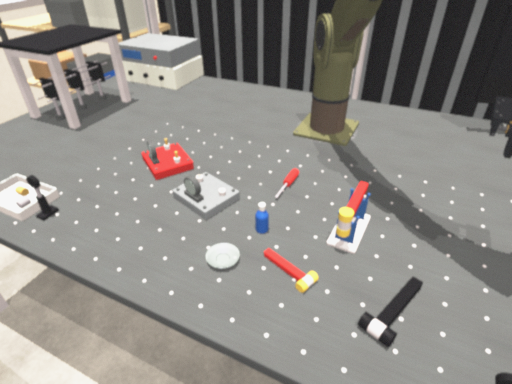

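The mallet lies level in both forks, within 3 mm of where it started. Both pins are flush, and the bottle, screwdriver and dish have not moved. I'm handing in the job.

```bash
python3 -c "
from rig import ticket
print(ticket.finish_job())"
```

```text
the job is handed in; nothing more can be done
None
```

I handed in the job: both pins measured flush with their collars, and the mallet is back in the rack, level and within about 3 mm of where it started; no verdict was returned.

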